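Lock a violin plate in its holding board

ROBOT

A 6-joint arm with a two-finger parallel gripper is mounted at the origin on the work surface. World frame = base frame: x ahead of the robot, y to its left, z up, the work surface at z = 0. Lengths are in m, angles in rad, forces in N, time in s.
With the tool pointing down it reaches from about 0.325 to 0.9 m from the base axis. Payload 3.5 kg.
Tool frame: the origin (TCP) lies at the very end of the fingers, on their centre line; the grasp point (between the pads) lies 19 mm behind it; z points along the fingers, y is the line along which they close (so a half turn about z gives the same grasp; the last joint's range is limited). The gripper opens to 85 mm and grips with 20 to 120 N. Pads are 22 mm wide; open, the fingers measure 114 mm over their backs; the gripper's body (76 mm by 85 mm) begins 54 mm behind the grasp point. The pads swing forward as they close: fully open they stand 13 mm farther back than shut.
Start: joints at [1.198, 0.276, -0.026, 1.268, 0, 1.467], TCP at [0.167, 0.602, 0.202] pointing down, gripper open.
Joint ranges: [-3.12, 3.12], [-0.85, 1.88], [-1.08, 1.24], [-1.95, 2.15], [-1.57, 1.53], [-3.14, 3.14]. Speed limits (rad/s): [2.57, 2.57, 3.14, 3.14, 3.14, 3.14].

INTERFACE

Orientations are given as [roll, pitch, yaw] about the fixed x, y, z axes, in that order (R = Rz(yaw) Ry(pitch) Rx(roll)).
In Python, from rig import arm gives the robot as it stands.
- The arm moves only by the shell command python3 -m pendant 'ROWS' [OPENING] [FORCE]. ROWS is JSON, a list of rows, each an object of numbers: "dx", "dy", "dz": the shift along the tool's x, y, z in cm; "rx", "ry", "rz": the turn, a rotation vector about the tool's x, y, z in rad. In form: [{"dx": .., "dy": .., "dz": .., "rx": .., "ry": .., "rz": ..}, ...]. A call has 1 to 5 rows; each row shifts and turns the commanded pose from where the row before left it, along the tool's axes as they then stand; what a row does not reach is not made up. A row lasts 1/8 s, in which the tool goes at most 62.5 mm and 10.7 degrees, less where a joint would pass 70% of its speed; a pose out of reach is approached as far as the arm can. A call is refused whole if a number of a shift passes 6.25 or a number of a turn 0.188, either way. A call with a gripper value outside its range is refused whole. OPENING is the opening, from 0 (shut) to 1 (fully open), set as the call begins (- or left out, the last holds). The fingers move at their own pace and stop on an object; FORCE is the grip in N (left out, the last holds). Time passes only in rows, so rows that do not move let the fingers close. It gives the time, the measured TCP pose, the force, the opening and the grip force at its end, in the units of the state.
- arm.get_obs(): the state, without advancing time (a new reading comes with each control period).
- arm.snapshot(name): name is "scene" or "top" or "wrist"; returns the picture (420x560x3 uint8, blue, green, red); there is no depth.
- arm.camera_params(name): a dict with "fovy" (degrees; the focal length in pixels is half the picture's height over the tangent of half this angle, whatever the lens; pixels are square), "cx", "cy" (the principal point, pixels), "rvec" (rotation vector, rad) and "tvec" (3), from world to camera coordinates, as OpenCV has them; the wrist camera has in their place "mount" (4x4, takes a point from camera to tool coordinates, whose origin is the TCP and whose axes are the flange's). Camera axes: x right, y down, z forward; pixel columns grow to the right and rows downward; lengths in m; the calibration is good to about 2 mm. A picture is of the moment at which its call begins: read the wrist's pose just before it. camera_params takes no time and is no camera call.
- arm.hand_in(): hands the job in; it is judged then, once.
The state is a dict: "time": time; "joints": joint angles; "qvel": joint speeds; "tau": joint torques, N m; "position": TCP position; "tcp_rot": TCP orientation; "contact_force": force on the tool from outside, world axes, zero at the start; "moment": the same for the moment, N m; "width": finger opening in m; "gripper_force": force on a finger pad.
Only numpy, scipy, OpenCV 4.12 (cv2) and the standard library are available. Lean on these libraries where they do the work, as an engineer would, in place of code of your own. Each camera call takes 0.05 s, during which the arm holds its last target. There are 200 camera calls.

TASK

Lock the small violin plate into its holding board: first push its wide end with a fingertip so that it slides along the board until it rests against the two stop pegs, then push both wooden turn-buttons round by their arms so that each reaches in over the waist of the plate and points straight across the board. Only push: do not lift the plate, and leave everything else on the bench where it is.

Things in the scene. Friction and masses are not known exactly. Their poses are not given: they have to be found in the camera images.
- board: Fixed grey-faced holding board, 291 (x) by 260 (y) by 20 mm. Origin on the bench under the midpoint between the two turn-button pivots; x points along the board away from the robot, y left. Near edge at x = -136 mm, far edge at +155. Stop pegs (10 mm across, 10 tall) at x = 117, y = +-45; low side pegs (10 across, 8 tall) at x = -72, y = +-93.
- plate: Loose pale violin plate lying on the board, 280 mm long, 90 g. Origin: underside, mid waist; x to its narrow end. Wide bout: radius 80 centred at x = -72; narrow bout: radius 65 at x = +63; waist 90 wide. 6 mm thick at the edge, 12 mid bout. Home, its origin is at x = y = 0, z = 20 mm of the board, axes parallel; it starts 10 to 24 mm short (-x).
- plate_end (a point): Middle of the plate's wide end, which faces the robot: on its rim at mid thickness (plate x = -152 mm), 23 mm above the bench. It overhangs the near edge of the board, by 16 mm when the plate is home. The plate slides with about 1 N.
- left_pivot (a point): On the vertical pivot axis of the left turn-button, at the top of its arm, 48 mm above the bench; at x = 0, y = +100 mm of the board. Hub radius 14 mm. It turns either way with no stop, against friction of 0.08 N m (about 2 N at mid arm), and stays where left. It starts within 80 degrees of pointing straight away from the plate.
- left_tip (a point): Outer end of the left turn-button's dark wooden arm, on its centre line, 70 mm from the pivot axis, 40 mm above the bench. The arm is 18 mm wide with a round end and spans 32 to 48 mm above the bench, passing over the plate without touching. When done the arm points to the board's centre line: tip at x = 0, y = +30 mm of the board.
- right_pivot (a point): On the vertical pivot axis of the right turn-button, at the top of its arm, 48 mm above the bench; at x = 0, y = -100 mm of the board. Hub radius 14 mm. It turns either way with no stop, against friction of 0.08 N m (about 2 N at mid arm), and stays where left. It starts within 80 degrees of pointing straight away from the plate.
- right_tip (a point): Outer end of the right turn-button's dark wooden arm, on its centre line, 70 mm from the pivot axis, 40 mm above the bench. The arm is 18 mm wide with a round end and spans 32 to 48 mm above the bench, passing over the plate without touching. When done the arm points to the board's centre line: tip at x = 0, y = -30 mm of the board.
- thumb_plane: Bystander, to be left alone: small brass block plane, 60 x 24 x 26 mm.
- spool_clamp: Bystander, to be left alone: upright spool clamp: two wooden discs of 32 mm diameter on a steel screw, 103 mm tall, standing on a far corner of the board.
- tuning_peg: Bystander, to be left alone: dark wooden violin tuning peg standing on its head, 55 mm tall, on the other far corner of the board.
- glue_bottle: Bystander, to be left alone: white closed bottle, 52 mm diameter, 130 mm tall.
- mug: Bystander, to be left alone: white mug, 80 mm diameter, 90 mm tall.
- screwdriver: Bystander, to be left alone: screwdriver with a round dark handle, 200 mm long, lying on the bench.
- peg_tray: Bystander, to be left alone: open wooden tray, 110 x 150 x 40 mm, holding pegs.

How it is judged:
By the outcome, as a careful person would: the job done as asked, in the order asked, and still so for the second after the job is handed in, with the robot touching nothing.
It also fails if it takes over 67 s, if anything falls off the work surface, if the arm or the gripper's body presses on something with over 40 N, if the wrist force passes 120 N, or if a joint passes its speed limit or range.

## Working session

There is one attempt and no reset: what is moved stays moved. The work goes in short steps, Python scripts to look and compute and a shell command to move; the robot and the scene stay as the last step left them, time stands still between calls to the robot, and variables do not carry over. Pictures are saved under pics/ and viewed, at most 10 in all, crops included, and the job is handed in when it is done.

```bash
mkdir -p pics; ls; python3 - <<'E'
from rig import arm
import cv2
o=arm.get_obs();print(o['time'],o['position'],o['tcp_rot'],o['width'])
for n in('top','scene'):
    p=arm.camera_params(n);print(n,p)
    cv2.imwrite(f'pics/{n}0.png',cv2.resize(arm.snapshot(n),(800,600),interpolation=cv2.INTER_CUBIC))
E
```

```text
pics
0.0 [0.16631055 0.6015892  0.20074514] [-3.13936281e+00 -2.32927049e-04  2.87172717e+00] 0.08534233823857532
top {'fovy': 49.30379716083797, 'cx': 284.6144525415831, 'cy': 208.98363214274355, 'rvec': array([ 2.10568612, -2.15577546,  0.23364621]), 'tvec': array([0.04169772, 0.63013387, 1.05602191])}
scene {'fovy': 46.01583964701079, 'cx': 278.9525285777195, 'cy': 202.04238314946284, 'rvec': array([ 2.01365825,  1.41317914, -0.55252498]), 'tvec': array([-0.27054785, -0.35726012,  1.79173712])}
```

View pics/top0.png

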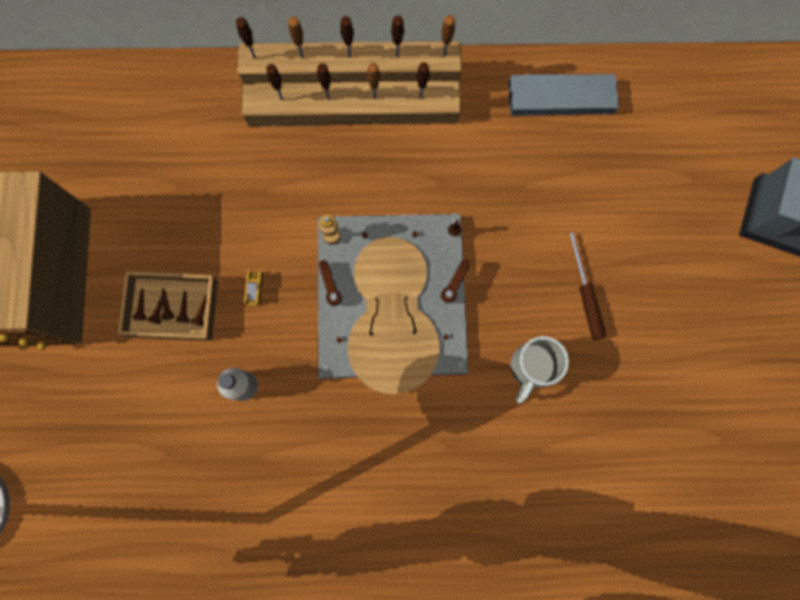

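View pics/scene0.png

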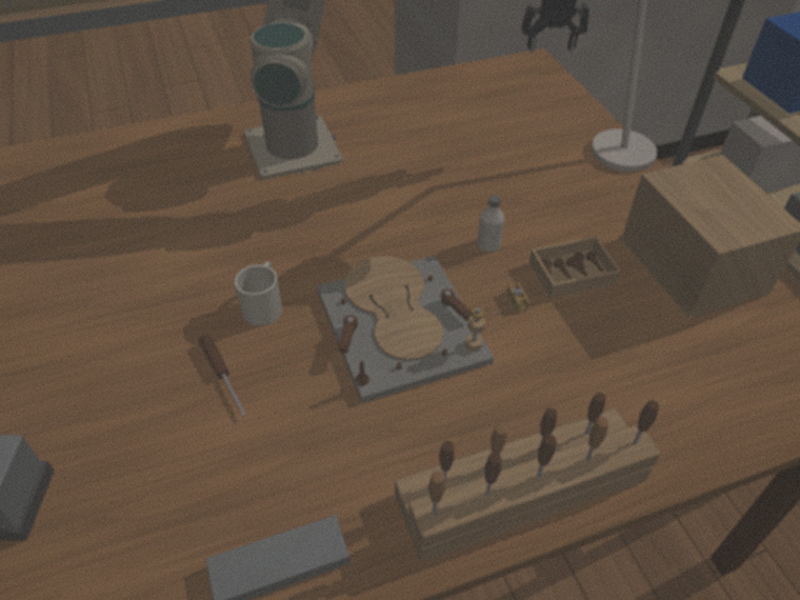

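The top view shows the board at about (318–466, 215–377) with the plate's wide end at (395, 393). The pivots are near (333, 297) and (449, 295), and both arms point away from the robot. I'll enlarge this area to read positions more closely.

```bash
python3 - <<'E'
from rig import arm
import cv2
im=arm.snapshot('top')[140:285,215:345]
cv2.imwrite('pics/crop1.png',cv2.resize(im,None,fx=4,fy=4,interpolation=cv2.INTER_CUBIC))
E
```

```text
(no output)
```

View pics/crop1.png

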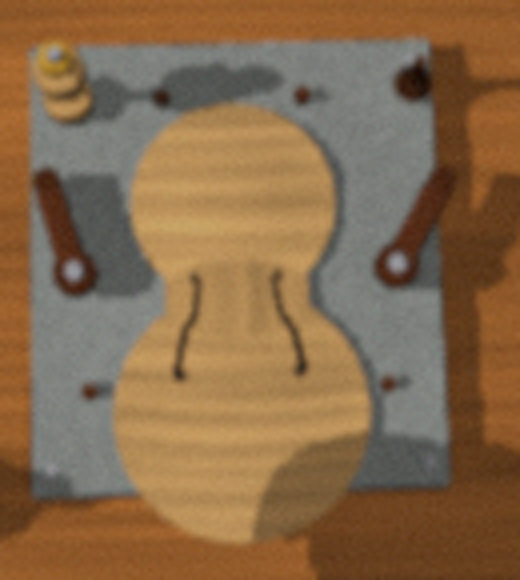

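The crop shows the pivots at (74,270) and (398,262) and the arm ends at (44,170) and (447,168). The stop pegs are at (161,97) and (302,94), the side pegs at (90,391) and (388,384), and the plate end at (240,543).

```bash
cat > h.py <<'E'
import numpy as np,cv2
from rig import arm
from scipy.optimize import least_squares
def K(p):
    f=210/np.tan(np.radians(p['fovy'])/2);return np.array([[f,0,p['cx']],[0,f,p['cy']],[0,0,1]])
def ray(p,uv,z):
    R=cv2.Rodrigues(p['rvec'])[0];c=-R.T@p['tvec'];d=R.T@np.linalg.inv(K(p))@[*uv,1]
    return c+d*(z-c[2])/d[2]
def top(c,z,o=(215,140),s=4):
    return ray(arm.camera_params('top'),[o[i]+(c[i]+.5)/s-.5 for i in(0,1)],z)
E
python3 - <<'E'
from h import *
P=[((74,270),.048,0,.1),((398,262),.048,0,-.1),((161,97),.03,.117,.045),((302,94),.03,.117,-.045),((90,391),.028,-.072,.093),((388,384),.028,-.072,-.093),
((30,45),.02,.155,.13),((429,40),.02,.155,-.13),((33,497),.02,-.136,.13),((450,486),.02,-.136,-.13)]
W=np.array([top(a,z)[:2] for a,z,_,_ in P]);B=np.array([[x,y] for *_,x,y in P])
f=lambda q:((B@np.array([[np.cos(q[2]),np.sin(q[2])],[-np.sin(q[2]),np.cos(q[2])]])+q[:2])-W).ravel()
s=least_squares(f,[.5,0,0],loss='soft_l1',f_scale=.002);q=s.x
print(q,(f(q)*1000).round(1).reshape(-1,2).tolist())
r=np.array([[np.cos(q[2]),-np.sin(q[2])],[np.sin(q[2]),np.cos(q[2])]])
tb=lambda c,z:((top(c,z)[:2]-q[:2])@r*1000).round(1)
for n,c,z in[('end',(240,543),.023),('narrow',(235,103),.023),('wideL',(114,410),.023),('wideR',(372,410),.023),('nL',(131,200),.023),('nR',(336,200),.023),('Ltip',(44,170),.045),('Rtip',(447,168),.045)]: print(n,tb(c,z))
for n,b in[('Lp',(0,.1)),('Rp',(0,-.1)),('homeend',(-.152,0)),('Ltipgoal',(0,.03)),('Rtipgoal',(0,-.03))]: print(n,(r@b+q[:2]).round(4))
for n,c,z in[('bottle',((237-.5)*.7,(383)*.7),.13),('mug',(540*.7,358*.7),.09),('clamp',(330*.7,222*.7),.1)]: print(n,ray(arm.camera_params('top'),c,z))
print(arm.camera_params('wrist'),arm.get_obs()['time'])
E
```

```text
[0.64025235 0.05335309 0.00272215] [[-0.8, 0.0], [-1.1, 0.2], [1.1, -0.3], [1.1, -0.2], [-0.2, 0.7], [0.1, -0.3], [-0.7, 0.2], [1.4, -0.9], [-0.4, 1.4], [-0.3, -0.7]]
end [-167.4    1.7]
narrow [112.9  -1.9]
wideL [-83.4  77.9]
wideR [-87.5 -82.5]
nL [50.4 65.7]
nR [ 47.4 -64.6]
Ltip [ 65.6 118.5]
Rtip [  61.2 -133.7]
Lp [0.64   0.1534]
Rp [ 0.6405 -0.0466]
homeend [0.4883 0.0529]
Ltipgoal [0.6402 0.0834]
Rtipgoal [0.6403 0.0234]
bottle [0.4894911  0.29619372 0.13      ]
mug [ 0.52115441 -0.18873606  0.09      ]
clamp [0.75712838 0.15337821 0.1       ]
{'fovy': 71.03070593654581, 'cx': 280.392234344163, 'cy': 207.0294272027032, 'mount': array([[ 3.21896353e-04, -9.51767091e-01, -3.06821284e-01,
         7.96760864e-02],
       [ 9.99999921e-01,  3.77360051e-04, -1.21447085e-04,
        -1.05479448e-03],
       [ 2.31371434e-04, -3.06821220e-01,  9.51767138e-01,
        -1.71667184e-01],
       [ 0.00000000e+00,  0.00000000e+00,  0.00000000e+00,
         1.00000000e+00]])} 0.15
```

```bash
python3 -m pendant '[{"rz":-0.135},{"rz":-0.135},{"dx":-2.3,"dy":-4.5},{"dx":-2.3,"dy":-4.5},{"dx":-2.3,"dy":-4.5}]' 0 20
python3 -m pendant '[{"dx":-2.3,"dy":-4.5},{"dx":-2.3,"dy":-4.5},{"dx":-2.3,"dy":-4.5},{"dx":-2.3,"dy":-4.5},{"dx":-2.3,"dy":-4.5}]'
python3 -m pendant '[{"dx":-2.3,"dy":-4.5},{"dx":-2.3,"dy":-4.5},{"dx":-2,"dy":-4.5},{"dx":-2,"dy":-4.5},{}]'
```

```text
invalid input at $[0]: expected keys dx, dy, dz, rx, ry, rz
invalid input at $[0]: expected keys dx, dy, dz, rx, ry, rz
invalid input at $[0]: expected keys dx, dy, dz, rx, ry, rz
```

All six keys are needed in every row.

```bash
python3 -m pendant '[{"dx":0,"dy":0,"dz":0,"rx":0,"ry":0,"rz":-0.135},{"dx":0,"dy":0,"dz":0,"rx":0,"ry":0,"rz":-0.135},{"dx":-2.3,"dy":-4.5,"dz":0,"rx":0,"ry":0,"rz":0},{"dx":-2.3,"dy":-4.5,"dz":0,"rx":0,"ry":0,"rz":0},{"dx":-2.3,"dy":-4.5,"dz":0,"rx":0,"ry":0,"rz":0}]' 0 20
python3 -m pendant '[{"dx":-2.3,"dy":-4.5,"dz":0,"rx":0,"ry":0,"rz":0},{"dx":-2.3,"dy":-4.5,"dz":0,"rx":0,"ry":0,"rz":0},{"dx":-2.3,"dy":-4.5,"dz":0,"rx":0,"ry":0,"rz":0},{"dx":-2.3,"dy":-4.5,"dz":0,"rx":0,"ry":0,"rz":0},{"dx":-2.3,"dy":-4.5,"dz":0,"rx":0,"ry":0,"rz":0}]'
python3 -m pendant '[{"dx":-2.0,"dy":-4.5,"dz":0,"rx":0,"ry":0,"rz":0},{"dx":-2.0,"dy":-4.5,"dz":0,"rx":0,"ry":0,"rz":0},{"dx":-2.0,"dy":-4.5,"dz":0,"rx":0,"ry":0,"rz":0},{"dx":0,"dy":0,"dz":0,"rx":0,"ry":0,"rz":0}]'
```

```text
time: 0.78
position: [0.2359, 0.4659, 0.2015]
tcp_rot: [-3.141, -0.0, -3.141]
contact_force: [0.3, -0.4, 1.0]
width: 0.0003
gripper_force: 0.0
time: 1.4
position: [0.351, 0.2409, 0.2018]
tcp_rot: [3.142, 0.0, -3.141]
contact_force: [1.0, 0.0, -0.2]
width: 0.0
gripper_force: 0.0
time: 1.9
position: [0.4117, 0.105, 0.2018]
tcp_rot: [-3.141, 0.0, 3.136]
contact_force: [0.1, 0.8, 0.4]
width: -0.0
gripper_force: 0.0
```

```bash
python3 -m pendant '[{"dx":-2.0,"dy":-5.1,"dz":0,"rx":0,"ry":0,"rz":0},{"dx":0,"dy":0,"dz":4.6,"rx":0,"ry":0,"rz":0},{"dx":0,"dy":0,"dz":4.6,"rx":0,"ry":0,"rz":0},{"dx":0,"dy":0,"dz":4.6,"rx":0,"ry":0,"rz":0},{"dx":0,"dy":0,"dz":4.6,"rx":0,"ry":0,"rz":0}]'
python3 -m pendant '[{"dx":0,"dy":0,"dz":0,"rx":0,"ry":0,"rz":0}]'
python3 - <<'E'
from h import *
im=arm.snapshot('top')[140:300,215:345]
a=cv2.resize(im,None,fx=3,fy=3,interpolation=cv2.INTER_CUBIC)
w=cv2.resize(arm.snapshot('wrist'),None,fx=.8,fy=.8)
c=np.zeros((480,800,3),np.uint8);c[:,:390]=a;c[:336,390:]=w[:,:410]
cv2.imwrite('pics/p2.png',c)
E
```

```text
time: 2.52
position: [0.4303, 0.0575, 0.0166]
tcp_rot: [3.141, 0.0, -3.14]
contact_force: [-0.0, 0.2, -0.4]
width: 0.0
gripper_force: 0.0
time: 2.65
position: [0.4257, 0.0574, 0.0149]
tcp_rot: [3.141, -0.01, -3.14]
contact_force: [-0.5, -1.2, -0.3]
width: 0.0001
gripper_force: 0.0
```

View pics/p2.png

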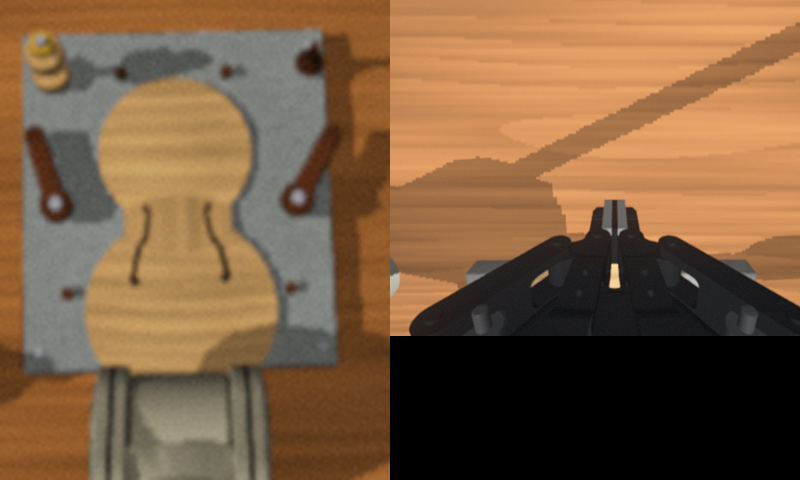

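The plate hasn't been touched and the shut fingers stand in front of its wide end. I'll now push it along gently.

```bash
python3 -m pendant '[{"dx":-1.5,"dy":-0.3,"dz":0,"rx":0,"ry":0,"rz":0},{"dx":-1.5,"dy":0,"dz":0,"rx":0,"ry":0,"rz":0},{"dx":-0.5,"dy":0,"dz":0,"rx":0,"ry":0,"rz":0},{"dx":0,"dy":0,"dz":0,"rx":0,"ry":0,"rz":0}]'
python3 -m pendant '[{"dx":-0.5,"dy":0,"dz":0,"rx":0,"ry":0,"rz":0},{"dx":-0.3,"dy":0,"dz":0,"rx":0,"ry":0,"rz":0},{"dx":0,"dy":0,"dz":0,"rx":0,"ry":0,"rz":0}]'
python3 -m pendant '[{"dx":-0.3,"dy":0,"dz":0,"rx":0,"ry":0,"rz":0},{"dx":0,"dy":0,"dz":0,"rx":0,"ry":0,"rz":0}]'
```

```text
time: 3.25
position: [0.4668, 0.0534, 0.0184]
tcp_rot: [-3.142, 0.001, -3.142]
contact_force: [-0.6, 0.5, -0.0]
width: -0.0
gripper_force: 0.0
time: 3.62
position: [0.4738, 0.0535, 0.0179]
tcp_rot: [-3.142, -0.0, -3.141]
contact_force: [-0.1, -1.1, 1.0]
width: 0.0002
gripper_force: 0.0
time: 3.88
position: [0.477, 0.0535, 0.018]
tcp_rot: [-3.142, 0.0, -3.141]
contact_force: [-0.3, 1.1, 0.6]
width: 0.0
gripper_force: 0.0
```

```bash
for i in 1; do python3 -m pendant '[{"dx":-0.2,"dy":0,"dz":0,"rx":0,"ry":0,"rz":0},{"dx":0,"dy":0,"dz":0,"rx":0,"ry":0,"rz":0}]' | grep -E 'pos|force: \['
python3 -m pendant '[{"dx":-0.2,"dy":0,"dz":0,"rx":0,"ry":0,"rz":0},{"dx":0,"dy":0,"dz":0,"rx":0,"ry":0,"rz":0}]' | grep -E 'pos|force: \['; done
python3 - <<'E'
from h import *
im=arm.snapshot('top')[140:300,215:345]
cv2.imwrite('pics/p3.png',cv2.resize(im,None,fx=3.75,fy=3.75,interpolation=cv2.INTER_CUBIC))
E
```

```text
position: [0.4789, 0.0535, 0.018]
contact_force: [0.4, 0.0, -0.0]
position: [0.481, 0.0534, 0.018]
contact_force: [-0.4, -0.7, 0.9]
```

View pics/p3.png

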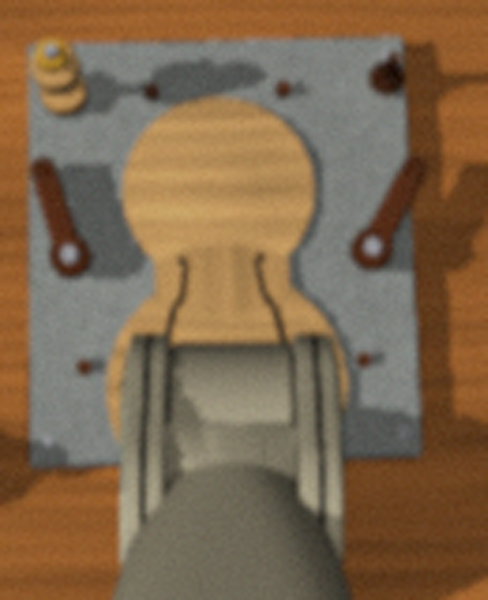

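The plate's narrow end still shows at (220,97), so the plate doesn't seem to have moved. I'll check the contact from the scene camera.

```bash
python3 - <<'E'
from h import *
im=arm.snapshot('scene')[160:290,210:350]
a=cv2.resize(im,None,fx=4,fy=4,interpolation=cv2.INTER_CUBIC)
cv2.imwrite('pics/p4.png',a)
p=arm.camera_params('scene')
for P in[[.481,.0535,.018],[.473,.055,.023],[.481,.0535,.1]]:
    u=cv2.projectPoints(np.array([P]),p['rvec'],p['tvec'],K(p),None)[0].ravel();print(P,(u-[210,160])*4)
E
```

```text
[0.481, 0.0535, 0.018] [202.26727993  96.86297009]
[0.473, 0.055, 0.023] [200.63483913  84.58763205]
[0.481, 0.0535, 0.1] [200.13867934  15.54635488]
```

View pics/p4.png

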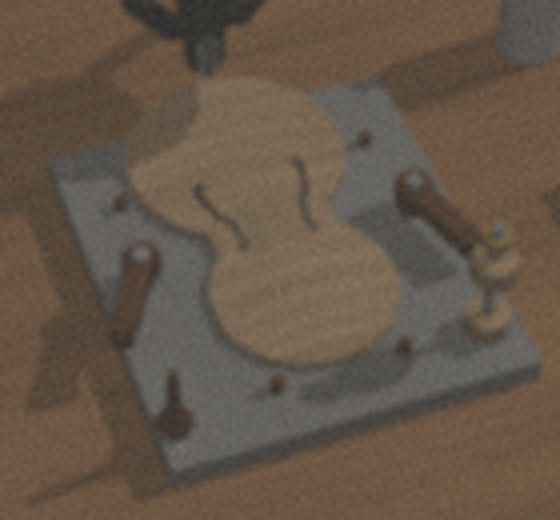

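The fingertip shows at (205,72), clear of the plate rim and well away from its predicted (202,97). I'll cross-check the two cameras' calibrations.

```bash
python3 - <<'E'
from h import *
p=arm.camera_params('scene')
for n,P in dict(Lp=[.64,.1534,.048],Rp=[.6405,-.0466,.048],stopL=[.757,.0987,.03],stopR=[.7574,.0087,.03],sideL=[.568,.146,.028],sideR=[.5685,-.04,.028],narrow=[.753,.0516,.023]).items():
    u=cv2.projectPoints(np.array([P]),p['rvec'],p['tvec'],K(p),None)[0].ravel();print(n,((u-[210,160])*4).round())
o=arm.get_obs();print({k:np.round(v,4) for k,v in o.items()})
E
```

```text
Lp [410. 183.]
Rp [136. 257.]
stopL [400. 344.]
stopR [272. 381.]
sideL [361. 136.]
sideR [116. 200.]
narrow [331. 365.]
{'time': np.float64(4.475), 'joints': array([-0.023 ,  0.207 , -0.5484,  0.8155, -0.    , -0.0232]), 'qvel': array([ 0.0003, -0.0018, -0.0015,  0.002 ,  0.0004, -0.001 ]), 'tau': array([-7.00000e-03, -3.42410e+01,  2.30144e+01, -1.14000e-02,
       -4.00000e-04,  0.00000e+00]), 'position': array([0.4807, 0.0534, 0.0179]), 'tcp_rot': array([-3.1416, -0.    , -3.1414]), 'contact_force': array([ 0.0783, -0.1928,  0.1749]), 'moment': array([-0.0224, -0.0263,  0.0061]), 'gripper_force': np.float64(0.0), 'width': np.float64(-0.0002)}
```

Both cameras agree on the board, so the question is where the fingertip really is. It looks about 20 mm short of the reported TCP. I'll take a close look with both cameras in one picture.

```bash
python3 - <<'E'
from h import *
a=cv2.resize(arm.snapshot('scene')[150:200,240:290],(500,500),interpolation=cv2.INTER_CUBIC)
a=cv2.convertScaleAbs(a,alpha=1.6)
w=cv2.resize(arm.snapshot('wrist')[220:340,245:320],None,fx=4,fy=4,interpolation=cv2.INTER_CUBIC)
w=cv2.convertScaleAbs(w,alpha=1.5)
c=np.zeros((500,800,3),np.uint8);c[:,:500]=a;c[:480,500:]=w
cv2.imwrite('pics/p5.png',c)
E
```

```text
(no output)
```

View pics/p5.png

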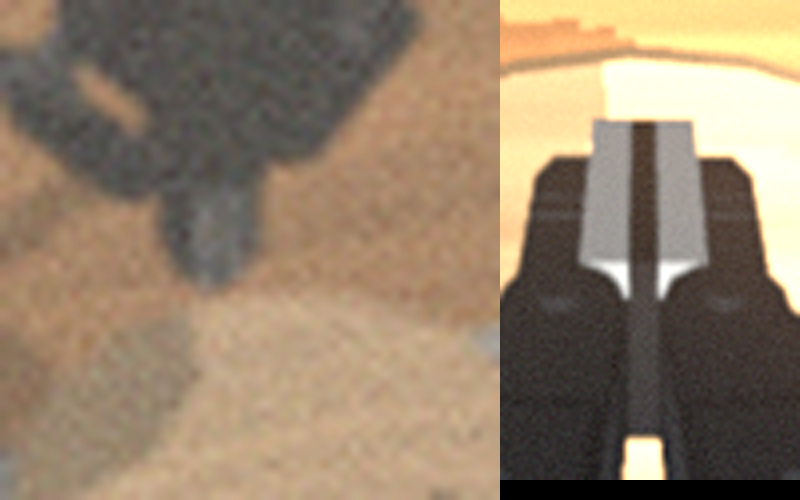

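```bash
python3 - <<'E'
from h import *
ps=arm.camera_params('scene');pw=arm.camera_params('wrist');M=np.linalg.inv(pw['mount']);o=arm.get_obs()['position']
def f(q):
    h,d=q
    u=cv2.projectPoints(np.array([[o[0]+h,o[1],o[2]+d]]),ps['rvec'],ps['tvec'],K(ps),None)[0].ravel()
    c=K(pw)@(M@[h,0,-d,1])[:3]
    return [u[1]-178.5,c[1]/c[2]-250.2]
s=least_squares(f,[.008,.02]);print(s.x,s.fun)
for h in(.005,.008,.011): print(h,[f((h,d)) for d in(.01,.015,.02,.025)])
# plate rim from wrist
R=np.diag([-1,1,-1.]);m=pw['mount'];c=R@m[:3,3]+o;d=R@m[:3,:3]@np.linalg.inv(K(pw))@[281,233,1];print(c+d*(.026-c[2])/d[2])
E
```

```text
[0.01263646 0.03499497] [ 0.00000000e+00 -2.84217094e-14]
0.005 [[np.float64(4.381683216728106), np.float64(-7.04353899217719)], [np.float64(3.1774237481816954), np.float64(-3.422065231244261)], [np.float64(1.9671900817047003), np.float64(0.4053876282989677)], [np.float64(0.7509376507502452), np.float64(4.4569072286782045)]]
0.008 [[np.float64(5.047352094797219), np.float64(-11.629914765317011)], [np.float64(3.8431572299065806), np.float64(-8.116475859731338)], [np.float64(2.6329806072858446), np.float64(-4.402097468004484)], [np.float64(1.416777544983404), np.float64(-0.46903403992726567)]]
0.011 [[np.float64(5.714770789920209), np.float64(-16.264524813352125)], [np.float64(4.510645039921968), np.float64(-12.861636910746228)], [np.float64(3.3005299748619734), np.float64(-9.26304988637682)], [np.float64(2.0843807970967987), np.float64(-5.451382029822099)]]
[0.46985033 0.05304438 0.026     ]
```

In the wrist view the plate rim (645,52) lies beyond the fingertip edge (645,122), so the shut fingers passed over the plate. They end about 30 mm short of the reported TCP. I'll back off and find the true tip height by lightly touching the bench.

```bash
g='pos|force: \['; python3 -m pendant '[{"dx":2.0,"dy":0,"dz":0,"rx":0,"ry":0,"rz":0},{"dx":2.5,"dy":0,"dz":0,"rx":0,"ry":0,"rz":0},{"dx":0,"dy":0,"dz":1.0,"rx":0,"ry":0,"rz":0},{"dx":0,"dy":0,"dz":0,"rx":0,"ry":0,"rz":0}]' | grep -E "$g"
python3 -m pendant '[{"dx":0,"dy":0,"dz":0.8,"rx":0,"ry":0,"rz":0},{"dx":0,"dy":0,"dz":0,"rx":0,"ry":0,"rz":0}]' | grep -E "$g"
python3 -m pendant '[{"dx":0,"dy":0,"dz":0.8,"rx":0,"ry":0,"rz":0},{"dx":0,"dy":0,"dz":0,"rx":0,"ry":0,"rz":0}]' | grep -E "$g"
```

```text
position: [0.4358, 0.0534, 0.0073]
contact_force: [-0.3, 0.0, -0.2]
position: [0.4359, 0.0534, -0.0007]
contact_force: [1.0, 0.4, 0.8]
position: [0.4351, 0.0534, -0.0088]
contact_force: [0.3, 0.3, 0.9]
```

```bash
g='pos|force: \['; python3 -m pendant '[{"dx":0,"dy":0,"dz":0.5,"rx":0,"ry":0,"rz":0},{"dx":0,"dy":0,"dz":0,"rx":0,"ry":0,"rz":0}]' | grep -E "$g"
python3 -m pendant '[{"dx":0,"dy":0,"dz":0.3,"rx":0,"ry":0,"rz":0},{"dx":0,"dy":0,"dz":0,"rx":0,"ry":0,"rz":0}]' | grep -E "$g"
python3 - <<'E'
from h import *
a=cv2.resize(arm.snapshot('scene')[150:200,240:300],(600,500),interpolation=cv2.INTER_CUBIC)
cv2.imwrite('pics/p6.png',cv2.convertScaleAbs(a,alpha=1.6))
p=arm.camera_params('scene')
o=arm.get_obs()['position']
for d in(.02,.025,.03,.035,.04):
    u=cv2.projectPoints(np.array([o+[.011,0,d]]),p['rvec'],p['tvec'],K(p),None)[0].ravel();print(d,(u-[240,150])*10)
E
```

```text
position: [0.4353, 0.0534, -0.0134]
contact_force: [0.3, -0.0, -0.2]
position: [0.4355, 0.0534, -0.0162]
contact_force: [-0.1, -0.7, 0.0]
0.02 [170.53218592 300.87143543]
0.025 [170.14218756 289.10104561]
0.03 [169.75030911 277.27391383]
0.035 [169.35653696 265.3896288 ]
0.04 [168.96085734 253.44777522]
```

View pics/p6.png

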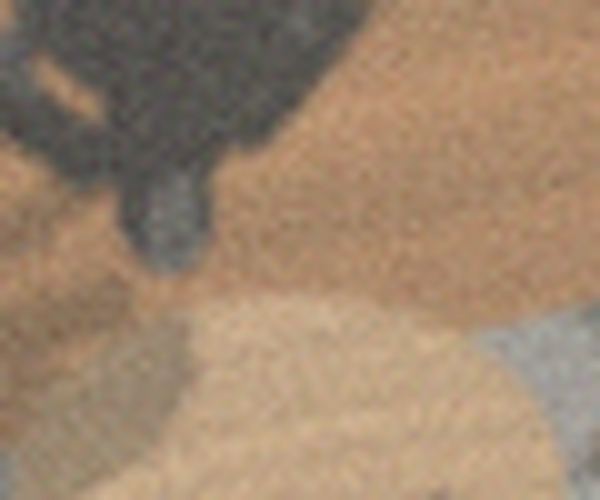

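The tip at (170,270) corresponds to about 33 mm above the reported TCP, so it is now near z = 17 mm, just behind the plate. I'll go 4 mm lower and push.

```bash
g='pos|force: \['; python3 -m pendant '[{"dx":-1.0,"dy":0,"dz":0.4,"rx":0,"ry":0,"rz":0},{"dx":-1.0,"dy":0,"dz":0,"rx":0,"ry":0,"rz":0},{"dx":-0.5,"dy":0,"dz":0,"rx":0,"ry":0,"rz":0},{"dx":-0.4,"dy":0,"dz":0,"rx":0,"ry":0,"rz":0}]' | grep -E "$g"
python3 -m pendant '[{"dx":-0.3,"dy":0,"dz":0,"rx":0,"ry":0,"rz":0},{"dx":-0.3,"dy":0,"dz":0,"rx":0,"ry":0,"rz":0},{"dx":-0.2,"dy":0,"dz":0,"rx":0,"ry":0,"rz":0}]' | grep -E "$g"
python3 -m pendant '[{"dx":-0.2,"dy":0,"dz":0,"rx":0,"ry":0,"rz":0},{"dx":0,"dy":0,"dz":0,"rx":0,"ry":0,"rz":0}]' | grep -E "$g"
```

```text
position: [0.4649, 0.0534, -0.0202]
contact_force: [-0.9, 0.8, 0.7]
position: [0.4729, 0.0534, -0.0201]
contact_force: [0.7, -0.3, 0.5]
position: [0.4751, 0.0534, -0.02]
contact_force: [0.1, 0.2, -1.2]
```

```bash
cat >> h.py <<'E'
def edge():  # narrow end row (4x crop px) in columns 225..250 ; peg row as reference
    n=cv2.resize(arm.snapshot('top')[140:285,215:345],None,fx=4,fy=4,interpolation=cv2.INTER_CUBIC)
    r=[]
    for im in(cv2.imread('pics/crop1.png'),n):
        s=im[60:140,225:250].astype(float);s=(s[...,2]-s[...,0]).mean(1);t=(s[:10].mean()+s[-15:].mean())/2
        r.append(60+int(np.argmax(s>t)))
    b=np.array([top((237,v),.023)[0] for v in r]);return r,(b[1]-b[0])*1000
E
python3 -c "
from h import *;print(edge())"
g='pos|force: \['
python3 -m pendant '[{"dx":-0.2,"dy":0,"dz":0,"rx":0,"ry":0,"rz":0},{"dx":0,"dy":0,"dz":0,"rx":0,"ry":0,"rz":0}]' | grep -E "$g"
python3 -m pendant '[{"dx":-0.2,"dy":0,"dz":0,"rx":0,"ry":0,"rz":0},{"dx":0,"dy":0,"dz":0,"rx":0,"ry":0,"rz":0}]' | grep -E "$g"
python3 -c "
from h import *;print(edge())"
```

```text
([105, 86], np.float64(12.703237515021781))
position: [0.4766, 0.0534, -0.0201]
contact_force: [-0.5, 0.4, 0.8]
position: [0.4769, 0.0534, -0.0205]
contact_force: [-5.0, -0.8, 3.9]
([105, 84], np.float64(14.04349464039445))
```

The force rose to 5 N at x = 0.4769 and the image shows the plate moved 14 mm, so it is home against the pegs. I'll back off and go over to the outer side of the left arm.

```bash
g='pos|force: \[|time'; python3 -m pendant '[{"dx":1.5,"dy":0,"dz":0,"rx":0,"ry":0,"rz":0},{"dx":2.0,"dy":0,"dz":0,"rx":0,"ry":0,"rz":0},{"dx":0,"dy":0,"dz":-5,"rx":0,"ry":0,"rz":0},{"dx":0,"dy":0,"dz":-6,"rx":0,"ry":0,"rz":0},{"dx":0,"dy":0,"dz":-6,"rx":0,"ry":0,"rz":0}]' | grep -E "$g"
python3 -m pendant '[{"dx":-4.6,"dy":3,"dz":0,"rx":0,"ry":0,"rz":0},{"dx":-4.6,"dy":3,"dz":0,"rx":0,"ry":0,"rz":0},{"dx":-4.6,"dy":3,"dz":0,"rx":0,"ry":0,"rz":0},{"dx":-4.6,"dy":3,"dz":0,"rx":0,"ry":0,"rz":0},{"dx":-4.6,"dy":3,"dz":0,"rx":0,"ry":0,"rz":0}]' | grep -E "$g"
python3 -m pendant '[{"dx":0,"dy":0,"dz":0,"rx":0,"ry":0,"rz":0}]' | grep -E "$g"
python3 -c "
from h import *;print(edge())"
```

```text
time: 8.48
position: [0.4436, 0.0535, 0.1517]
contact_force: [2.1, 0.0, 0.8]
time: 9.1
position: [0.6754, 0.2047, 0.15]
contact_force: [0.5, 0.1, 0.9]
time: 9.22
position: [0.6767, 0.2056, 0.1486]
contact_force: [-0.3, -1.2, -0.1]
([105, 84], np.float64(14.04349464039445))
```

```bash
g='pos|force: \[|time'; python3 -m pendant '[{"dx":0,"dy":0,"dz":5,"rx":0,"ry":0,"rz":0},{"dx":0,"dy":0,"dz":5,"rx":0,"ry":0,"rz":0},{"dx":0,"dy":0,"dz":3,"rx":0,"ry":0,"rz":0},{"dx":0,"dy":0,"dz":1.2,"rx":0,"ry":0,"rz":0},{"dx":0.3,"dy":-1.5,"dz":0,"rx":0,"ry":0,"rz":0}]' | grep -E "$g"
python3 -m pendant '[{"dx":0,"dy":-0.8,"dz":0,"rx":0,"ry":0,"rz":0},{"dx":-0.3,"dy":-0.8,"dz":0,"rx":0,"ry":0,"rz":0},{"dx":-0.4,"dy":-1.1,"dz":0,"rx":0,"ry":0,"rz":0},{"dx":0,"dy":0,"dz":0,"rx":0,"ry":0,"rz":0}]' | grep -E "$g"
python3 - <<'E'
from h import *
a=cv2.resize(arm.snapshot('scene')[160:290,210:350],None,fx=3,fy=3,interpolation=cv2.INTER_CUBIC)
b=cv2.resize(arm.snapshot('top')[140:285,215:345],None,fx=2.9,fy=2.9,interpolation=cv2.INTER_CUBIC)
c=np.zeros((421,800,3),np.uint8);c[:390,:420]=a;c[:420,420:797]=b[:420]
cv2.imwrite('pics/p7.png',cv2.convertScaleAbs(c,alpha=1.3))
E
```

```text
time: 9.9
position: [0.6699, 0.1883, 0.0081]
contact_force: [-0.1, 0.1, 0.3]
time: 10.4
position: [0.6793, 0.1604, 0.009]
contact_force: [-0.9, 1.3, 1.9]
```

View pics/p7.png

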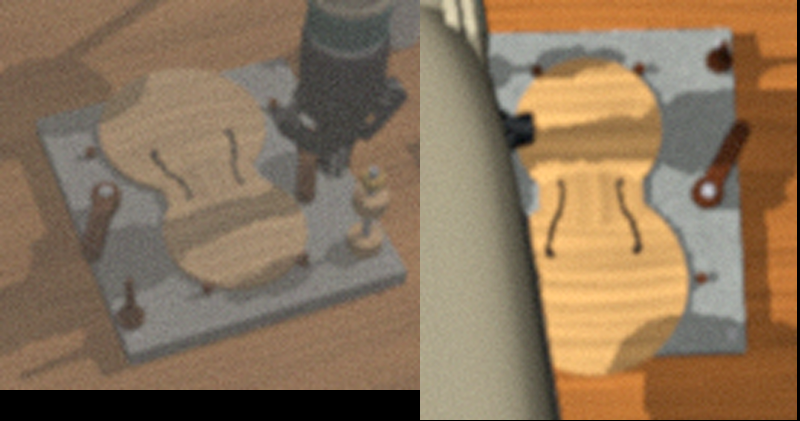

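The left arm is already turning with the finger (scene (305,180)), so the tip height is right. I'll carry on round the arc.

```bash
g='pos|force: \[|time'; python3 -m pendant '[{"dx":-0.4,"dy":-1.0,"dz":0,"rx":0,"ry":0,"rz":0},{"dx":0.2,"dy":-0.7,"dz":0,"rx":0,"ry":0,"rz":0},{"dx":0.2,"dy":-0.7,"dz":0,"rx":0,"ry":0,"rz":0},{"dx":0.4,"dy":-0.7,"dz":0,"rx":0,"ry":0,"rz":0},{"dx":0.4,"dy":-0.6,"dz":0,"rx":0,"ry":0,"rz":0}]' | grep -E "$g"
python3 -m pendant '[{"dx":0.4,"dy":-0.5,"dz":0,"rx":0,"ry":0,"rz":0},{"dx":0.5,"dy":-0.5,"dz":0,"rx":0,"ry":0,"rz":0},{"dx":0,"dy":0,"dz":0,"rx":0,"ry":0,"rz":0}]' | grep -E "$g"
```

```text
time: 11.12
position: [0.6696, 0.1237, 0.0078]
contact_force: [1.4, 2.1, 0.2]
time: 11.5
position: [0.6597, 0.1134, 0.0079]
contact_force: [-0.6, 0.3, 0.2]
```

```bash
g='pos|force: \[|time'; python3 -m pendant '[{"dx":-1.0,"dy":0,"dz":0,"rx":0,"ry":0,"rz":0},{"dx":0,"dy":0,"dz":-5,"rx":0,"ry":0,"rz":0},{"dx":0,"dy":0,"dz":-5,"rx":0,"ry":0,"rz":0},{"dx":0,"dy":-3,"dz":-4,"rx":0,"ry":0,"rz":0},{"dx":0,"dy":-4.5,"dz":0,"rx":0,"ry":0,"rz":0}]' | grep -E "$g"
python3 -m pendant '[{"dx":0,"dy":-4.5,"dz":0,"rx":0,"ry":0,"rz":0},{"dx":0,"dy":-4.5,"dz":0,"rx":0,"ry":0,"rz":0},{"dx":0.9,"dy":-4.5,"dz":0,"rx":0,"ry":0,"rz":0},{"dx":0,"dy":0,"dz":0,"rx":0,"ry":0,"rz":0}]' | grep -E "$g"
cat >> h.py <<'E'
def armang(piv,out=False):
    p=arm.camera_params('top');im=arm.snapshot('top').astype(float)
    # rectified patch at z=.048 : 1 mm/px, 180x180 about the pivot
    g=np.arange(-90,91)/1000.;X,Y=np.meshgrid(piv[0]+g,piv[1]+g,indexing='ij')
    u=cv2.projectPoints(np.stack([X,Y,0*X+.048],-1).reshape(-1,3),p['rvec'],p['tvec'],K(p),None)[0].reshape(181,181,2).astype(np.float32)
    s=cv2.remap(im.astype(np.float32),u[...,0],u[...,1],cv2.INTER_LINEAR)
    B,G,R=s[...,0],s[...,1],s[...,2]
    m=(R-B>20)&(R<120)&(G<.62*R)
    n,l,st,ce=cv2.connectedComponentsWithStats(m.astype(np.uint8))
    rad=np.hypot(X-piv[0],Y-piv[1])
    ok=(rad>.018)&(rad<.068)
    k=max(range(1,n),key=lambda i:(ok&(l==i)).sum());q=ok&(l==k)
    x=(X[q]-piv[0]).mean();y=(Y[q]-piv[1]).mean()
    if out: cv2.imwrite(out,s[::-1,::-1])
    return q.sum(),np.degrees(np.arctan2(y,x)),np.hypot(x,y)
E
python3 -c "
from h import *
print(armang((.64,.1534),'/tmp/l.png'),armang((.6405,-.0466)),edge())"
```

```text
time: 12.12
position: [0.6748, 0.0396, 0.1532]
contact_force: [0.8, -0.7, 0.5]
time: 12.62
position: [0.6614, -0.0988, 0.1476]
contact_force: [-0.3, 0.4, 0.2]
(np.int64(669), np.float64(-92.46438914288245), np.float64(0.04154215763265697)) (np.int64(1302), np.float64(-42.22653425298963), np.float64(0.04318953450938766)) ([105, 84], np.float64(14.04349464039445))[ WARN:0@3.646] global loadsave.cpp:1063 imwrite_ Unsupported depth image for selected encoder is fallbacked to CV_8U.
```

```bash
g='pos|force: \[|time'; python3 -m pendant '[{"dx":0,"dy":0,"dz":5,"rx":0,"ry":0,"rz":0},{"dx":0,"dy":0,"dz":5,"rx":0,"ry":0,"rz":0},{"dx":0,"dy":0,"dz":3,"rx":0,"ry":0,"rz":0},{"dx":0,"dy":0,"dz":1.0,"rx":0,"ry":0,"rz":0},{"dx":0,"dy":0,"dz":0,"rx":0,"ry":0,"rz":0}]' | grep -E "$g"
python3 -m pendant '[{"dx":-0.4,"dy":1.5,"dz":0,"rx":0,"ry":0,"rz":0},{"dx":-0.8,"dy":0.8,"dz":0,"rx":0,"ry":0,"rz":0},{"dx":-0.4,"dy":0.9,"dz":0,"rx":0,"ry":0,"rz":0},{"dx":-0.3,"dy":1.0,"dz":0,"rx":0,"ry":0,"rz":0},{"dx":0,"dy":0,"dz":0,"rx":0,"ry":0,"rz":0}]' | grep -E "$g"
```

```text
time: 13.4
position: [0.6619, -0.0945, 0.0078]
contact_force: [0.4, -0.1, 0.7]
time: 14.02
position: [0.6818, -0.0523, 0.0083]
contact_force: [1.6, -1.0, 1.1]
```

```bash
g='pos|force: \[|time'; python3 -m pendant '[{"dx":-0.2,"dy":0.9,"dz":0,"rx":0,"ry":0,"rz":0},{"dx":0.1,"dy":0.7,"dz":0,"rx":0,"ry":0,"rz":0},{"dx":0.2,"dy":0.7,"dz":0,"rx":0,"ry":0,"rz":0},{"dx":0.3,"dy":0.7,"dz":0,"rx":0,"ry":0,"rz":0},{"dx":0.4,"dy":0.6,"dz":0,"rx":0,"ry":0,"rz":0}]' | grep -E "$g"
python3 -m pendant '[{"dx":0.7,"dy":0.7,"dz":0,"rx":0,"ry":0,"rz":0},{"dx":0.6,"dy":0.5,"dz":0,"rx":0,"ry":0,"rz":0},{"dx":0,"dy":0,"dz":0,"rx":0,"ry":0,"rz":0}]' | grep -E "$g"
```

```text
time: 14.65
position: [0.6728, -0.0169, 0.0079]
contact_force: [2.0, -2.0, -1.3]
time: 15.02
position: [0.6585, -0.0043, 0.0079]
contact_force: [-0.3, 0.5, -0.1]
```

```bash
g='pos|force: \[|time'; python3 -m pendant '[{"dx":-1.0,"dy":0,"dz":0,"rx":0,"ry":0,"rz":0},{"dx":0,"dy":0,"dz":-5,"rx":0,"ry":0,"rz":0},{"dx":0,"dy":0,"dz":-5,"rx":0,"ry":0,"rz":0},{"dx":0,"dy":0,"dz":-5,"rx":0,"ry":0,"rz":0},{"dx":4.5,"dy":-4,"dz":0,"rx":0,"ry":0,"rz":0}]' | grep -E "$g"
python3 -m pendant '[{"dx":4.5,"dy":-4,"dz":0,"rx":0,"ry":0,"rz":0},{"dx":4.5,"dy":-4,"dz":0,"rx":0,"ry":0,"rz":0},{"dx":4.5,"dy":-4,"dz":0,"rx":0,"ry":0,"rz":0},{"dx":4.5,"dy":-4,"dz":0,"rx":0,"ry":0,"rz":0},{"dx":0,"dy":0,"dz":0,"rx":0,"ry":0,"rz":0}]' | grep -E "$g"
python3 - <<'E' 2>/dev/null
from h import *
print(armang((.64,.1534)),armang((.6405,-.0466)),edge())
a=cv2.resize(arm.snapshot('top')[140:285,215:345],None,fx=4.1,fy=4.1,interpolation=cv2.INTER_CUBIC)
cv2.imwrite('pics/p8.png',a)
E
```

```text
time: 15.65
position: [0.632, -0.0453, 0.1643]
contact_force: [0.3, -0.9, -1.0]
time: 16.27
position: [0.4421, -0.2075, 0.1578]
contact_force: [1.0, 0.2, 0.0]
(np.int64(666), np.float64(-92.51448188258888), np.float64(0.04182255051509226)) (np.int64(2137), np.float64(-92.07759163697884), np.float64(0.04162773840477321)) ([105, 84], np.float64(14.04349464039445))
```

View pics/p8.png

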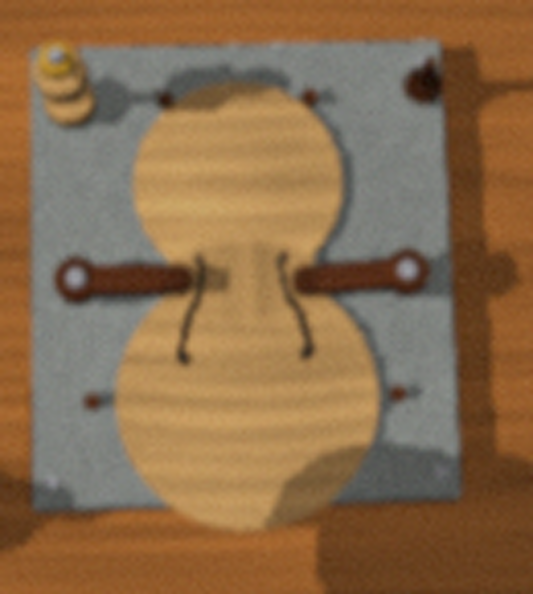

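Both arms reach in over the waist. The left runs from (75,278) to (190,278), and the right from (407,270) to (297,281), which looks a few degrees past straight. I'll measure both angles properly.

```bash
cat >> h.py <<'E'
def ang2(N=4):
    p=arm.camera_params('top');im=np.mean([arm.snapshot('top').astype(np.float32) for _ in range(N)],0)
    out=[]
    for piv,sg in(((.64,.1534),-1),((.6405,-.0466),1)):
        a=np.arange(22,64)/1000.;b=np.arange(-30,31)*.0005  # along y, across x
        A,Bx=np.meshgrid(a,b,indexing='ij')
        b=b*1.0
        P=np.stack([piv[0]+Bx,piv[1]+sg*A,0*A+.047],-1).reshape(-1,3)
        u=cv2.projectPoints(P,p['rvec'],p['tvec'],K(p),None)[0].reshape(*A.shape,2).astype(np.float32)
        s=cv2.remap(im,u[...,0],u[...,1],cv2.INTER_CUBIC)[...,1]
        w=np.clip(75-s,0,None); c=(w*b).sum(1)/(w.sum(1)+1e-6)
        f=np.polyfit(a,c,1);out.append((np.degrees(np.arctan(f[0])).round(2),(c[[0,10,20,30,41]]*1000).round(1),s.min().round(),s.max().round()))
    return out  # slope >0: tip toward +x
E
python3 -c "
from h import *
for r in ang2():print(r)"
```

```text
(np.float64(0.48), array([-2.8, -2.3, -2.5, -2.4, -2.3]), np.float32(29.0), np.float32(159.0))
(np.float64(-2.52), array([-2.6, -3.3, -4.8, -3.4, -5. ]), np.float32(33.0), np.float32(155.0))
```

The left arm is within about 1° of straight. The right is about 3° past, so I'll nudge it back from the robot's side.

```bash
g='pos|force: \[|time'; python3 -m pendant '[{"dx":-3.9,"dy":4.9,"dz":0,"rx":0,"ry":0,"rz":0},{"dx":-3.9,"dy":4.9,"dz":0,"rx":0,"ry":0,"rz":0},{"dx":-3.9,"dy":4.9,"dz":0,"rx":0,"ry":0,"rz":0},{"dx":-3.2,"dy":4.9,"dz":0,"rx":0,"ry":0,"rz":0},{"dx":0,"dy":0,"dz":0,"rx":0,"ry":0,"rz":0}]' | grep -E "$g"
python3 -m pendant '[{"dx":0,"dy":0,"dz":5,"rx":0,"ry":0,"rz":0},{"dx":0,"dy":0,"dz":5,"rx":0,"ry":0,"rz":0},{"dx":0,"dy":0,"dz":4,"rx":0,"ry":0,"rz":0},{"dx":0,"dy":0,"dz":1,"rx":0,"ry":0,"rz":0},{"dx":0,"dy":0,"dz":0,"rx":0,"ry":0,"rz":0}]' | grep -E "$g"
```

```text
time: 17.3
position: [0.5957, -0.0057, 0.1576]
contact_force: [-0.3, -1.2, 1.0]
time: 17.92
position: [0.5932, -0.0101, 0.008]
contact_force: [0.5, -1.2, 0.6]
```

```bash
g='pos|force: \[|time'; python3 -m pendant '[{"dx":-1.0,"dy":0.4,"dz":0,"rx":0,"ry":0,"rz":0},{"dx":-0.7,"dy":0,"dz":0,"rx":0,"ry":0,"rz":0},{"dx":-0.4,"dy":0,"dz":0,"rx":0,"ry":0,"rz":0},{"dx":0,"dy":0,"dz":0,"rx":0,"ry":0,"rz":0}]' | grep -E "$g"
```

```text
time: 18.42
position: [0.6153, -0.0059, 0.0084]
contact_force: [-0.3, 0.4, 0.6]
```

```bash
g='pos|force: \[|time'; python3 -m pendant '[{"dx":-0.3,"dy":0,"dz":0,"rx":0,"ry":0,"rz":0},{"dx":-0.15,"dy":0,"dz":0,"rx":0,"ry":0,"rz":0},{"dx":0,"dy":0,"dz":0,"rx":0,"ry":0,"rz":0},{"dx":1.5,"dy":0,"dz":0,"rx":0,"ry":0,"rz":0}]' | grep -E "$g"
python3 -m pendant '[{"dx":0.5,"dy":0,"dz":-4,"rx":0,"ry":0,"rz":0},{"dx":0,"dy":0,"dz":-5,"rx":0,"ry":0,"rz":0},{"dx":0,"dy":0,"dz":-5,"rx":0,"ry":0,"rz":0},{"dx":3,"dy":-4.5,"dz":0,"rx":0,"ry":0,"rz":0},{"dx":4,"dy":-4.5,"dz":0,"rx":0,"ry":0,"rz":0}]' | grep -E "$g"
python3 -m pendant '[{"dx":4.5,"dy":-4,"dz":0,"rx":0,"ry":0,"rz":0},{"dx":4.5,"dy":-4,"dz":0,"rx":0,"ry":0,"rz":0},{"dx":0,"dy":-3,"dz":0,"rx":0,"ry":0,"rz":0},{"dx":0,"dy":0,"dz":0,"rx":0,"ry":0,"rz":0}]' | grep -E "$g"
python3 -c "
from h import *
for r in ang2():print(r)
print(edge())"
```

```text
time: 18.92
position: [0.6049, -0.006, 0.0081]
contact_force: [0.1, -0.8, 1.0]
time: 19.55
position: [0.5291, -0.0968, 0.1491]
contact_force: [0.8, -1.5, -0.4]
time: 20.05
position: [0.438, -0.2073, 0.148]
contact_force: [0.5, 0.9, 0.1]
(np.float64(0.58), array([-2.9, -2.3, -2.4, -2.3, -2.3]), np.float32(29.0), np.float32(160.0))
(np.float64(-2.16), array([-2.6, -3.2, -4.3, -3.2, -4.1]), np.float32(30.0), np.float32(157.0))
([105, 84], np.float64(14.04349464039445))
```

Both arms are now within about 2° of straight across, the plate is still at home, and the robot is clear.

```bash
python3 -c "
from rig import arm
print(arm.hand_in())"
```

```text
the job is handed in; nothing more can be done
None
```

I handed in the job at about 20 s of robot time: the plate is against its stop pegs and both turn-buttons reach in over the waist, by my camera measurement within about 2° of straight across; the hand-in gave no verdict.

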